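Set out a bench kit in its shaped holders

TASK

Set the bench out for the next case: put the working model, the wax tin, the bur block and the small glass dish each into the white-rimmed holder whose outline matches it. Each must stand upright, flat on the floor of its holder inside the rim, the model with its straight heel at the straight side of its holder. Leave the box of polishing wheels and the tweezers where they lie.

Things in the scene. Friction and masses are not known exactly. Their poses are not given: they have to be found in the camera images.
- model_heel (a point): working model: yellow over white dental casts in bite, one piece, 56 x 66 x 49 mm, upright, 0.16 kg. Point: on the underside, 22 mm from its middle towards the straight heel. +x: from arch of teeth to heel; y across; z up. Teeth bulge to 34 mm either side and 30 mm to -x, 11 to 37 mm up; above 38 mm only the top base, 47 (x) by 59 mm (y): grip it there, across x, where its faces are upright
- wax_tin: round closed metal tin, 64 mm across the lid (the upper 9 mm), 62 mm below it, 22 mm high; origin at the centre of its underside, z up. 0.06 kg
- bur_block: oblong drilled block, 30 mm (x) by 62 mm (y), solid to 20 mm high, with thin rotary burs standing in it up to 48 mm; origin at the centre of its underside, z up. 0.12 kg
- dappen_dish: small octagonal glass dish with a waist, 33 mm across, 27 mm high; origin at the centre of its underside, z up. 0.05 kg
- model_holder_heel (a point): holder of the working model, fixed: D-shaped pocket, 70 mm (x) by 80 mm (y) inside, straight side at +x, arch at -x, dark floor 3 mm above the worktop, white rim 4 mm wide rising to 7 mm. Point: on the floor, 22 mm from the pocket's middle (where the model's middle belongs) towards the straight side; axes as the model's when rightly placed
- tin_holder: round holder, fixed: pocket 76 mm across inside, dark floor 3 mm above the worktop, white rim 4 mm wide that rises to 7 mm; origin at its centre at worktop height
- bur_holder: oblong holder, fixed: pocket 42 mm (x) by 74 mm (y) inside, dark floor 3 mm above the worktop, white rim 4 mm wide that rises to 7 mm; origin at its centre at worktop height
- dish_holder: small round holder, fixed: pocket 45 mm across inside, dark floor 3 mm above the worktop, white rim 4 mm wide that rises to 7 mm; origin at its centre at worktop height
- eraser_wheel_box: flat clear-lidded box of polishing wheels, 36 x 50 x 16 mm, to be left alone; origin at the centre of its underside
- tweezers: metal tweezers lying flat, 12 x 123 x 9 mm, long in y, to be left alone; origin at the centre of the underside
Mind the look-alikes: they are no part of the job. What is shaped like the bur_block but brown or turquoise is not meant.

How it is judged:
By the outcome, as a careful person would: the job done as asked, in the order asked, and still so for the second after the job is handed in, with the robot touching nothing.
It also fails if it takes over 120 s, if anything falls off the work surface, if the arm or the gripper's body presses on something with over 40 N, if the wrist force passes 120 N, or if a joint passes its speed limit or range.

ROBOT

A 6-joint arm with a two-finger parallel gripper is mounted at the origin on a cart in front of the work surface, level with it; the furniture and walls round the work are solid. World frame = base frame: x ahead of the robot, y to its left, z up, the work surface at z = 0. Lengths are in m, angles in rad, forces in N, time in s.
With the tool pointing down it reaches from about 0.325 to 0.875 m from the base axis. Payload 4.4 kg.
Tool frame: the origin (TCP) lies midway between the tips of the shut fingers; the grasp point (between the pads) lies 19 mm behind it; z points along the fingers, y is the line along which they close (so a half turn about z gives the same grasp; the last joint's range is limited). The gripper opens to 85 mm and grips with 20 to 120 N. Pads are 22 mm wide; open, the fingers measure 114 mm over their backs; the gripper's body (76 mm by 85 mm) begins 54 mm behind the grasp point. The pads swing forward as they close: fully open they stand 13 mm farther back than shut.
Start: joints at [1.103, 0.207, 1.542, -0, 1.393, -0.15], TCP at [0.18, 0.546, 0.231] pointing down, gripper open.
Joint ranges: [-2.73, 2.73], [-0.86, 2.22], [0.23, 2.46], [-1.11, 4.25], [0.08, 2.63], [-2.82, 2.82]. Speed limits (rad/s): [2.79, 2.79, 3.14, 3.14, 3.14, 3.14].

INTERFACE

Orientations are given as a unit quaternion [x, y, z, w].
In Python, from station import robot gives the robot as it stands.
- The arm moves only by the tool step_arm, never from a script. Its argument "commands" is a list of rows, each a list of 3 entries, a list of its own where there are three numbers: the shift along the tool's x, y, z as a fraction of full scale, then the turn, a rotation vector about the tool's x, y, z as a fraction of full scale, then the opening, from 0 (shut) to 1 (fully open). In form: [[[dx, dy, dz], [ax, ay, az], claw], ...]. A call has 1 to 20 rows; each row shifts and turns the commanded pose from where the row before left it, along the tool's axes as they then stand; what a row does not reach is not made up. Full scale, the value 1, is 40 cm for a shift and 2 rad for a turn. A row lasts 1/10 s, in which the tool goes at most 50 mm and 8.59 degrees, less where a joint would pass 70% of its speed; a pose out of reach is approached as far as the arm can. A call with a number of a shift or a turn outside -1 to 1 is refused whole. A call with a gripper value outside its range is refused whole. The fingers move at their own pace and stop on an object; "force" is the grip in N (left out, the last holds). Time passes only in rows, so rows that do not move let the fingers close. It gives the time, the measured TCP pose, the force, the opening and the grip force at its end, in the units of the state.
- robot.get_obs(): the state, without advancing time (a new reading comes with each control period).
- robot.get_image(name): name is "scene" or "top" or "wrist"; returns a dict with "img" (480x640x3 uint8, red, green, blue), "vfov" (degrees; the focal length in pixels is half the picture's height over the tangent of half this angle, whatever the lens; pixels are square), "cx", "cy" (the principal point, pixels), "rvec" (rotation vector, rad) and "tvec" (3), from world to camera coordinates, as OpenCV has them. Camera axes: x right, y down, z forward; pixel columns grow to the right and rows downward; lengths in m; the calibration is good to about 2 mm. A picture is of the moment at which its call begins. There is no depth.
- robot.job_done(): hands the job in; it is judged then, once.
The state is a dict: "clock": time; "joints": joint angles; "dq": joint speeds; "tau": joint torques, N m; "position": TCP position; "tcp_rot": TCP orientation; "force": force on the tool from outside, world axes, zero at the start; "wrist_torque": the same for the moment, N m; "grip_width": finger opening in m; "gripper_force": force on a finger pad.
Only numpy, scipy, OpenCV 4.12 (cv2) and the standard library are available. Lean on these libraries where they do the work, as an engineer would, in place of code of your own. Each camera call takes 0.05 s, during which the arm holds its last target. There are 200 camera calls.

## Working session

There is one attempt and no reset: what is moved stays moved. The work goes in short steps, Python scripts to look and compute and a tool call to move; the robot and the scene stay as the last step left them, time stands still between calls to the robot, and variables do not carry over. Pictures are saved under pics/ and viewed, at most 14 in all, crops included, and the job is handed in when it is done.

Besides the shell and the picture viewer there is one more tool, called after "Call:" as name([rows], argument=value, ...), one row to a line, values as JSON. step_arm: Moves the arm, as the interface text tells. Its arguments: {"type":"object","properties":{"commands":{"type":"array"},"force":{"type":"number"}},"required":["commands"]}

```bash
mkdir -p pics; ls; python3 - <<'E'
from station import robot
import cv2
print(robot.get_obs())
for n in ["scene","top","wrist"]:
    d=robot.get_image(n); cv2.imwrite(f"pics/{n}0.png",d["img"][:,:,::-1]); print(n,d["vfov"],d["cx"],d["cy"],d["rvec"],d["tvec"])
E
```

```text
pics
{'clock': 0.0, 'joints': array([ 1.10251228e+00,  2.07400357e-01,  1.54298774e+00,  2.73215252e-05,
        1.39349955e+00, -1.50548679e-01]), 'dq': array([-1.60788247e-03, -4.81517162e-04,  7.61317850e-04, -7.82010034e-05,
       -1.73708524e-03,  7.07828157e-04]), 'tau': array([-1.38208492e-03, -3.83037758e+01, -2.91593510e+01, -2.80962540e-04,
        1.07153272e-02,  1.06996166e-05]), 'position': array([0.17931727, 0.54551476, 0.2301209 ]), 'tcp_rot': array([ 1.58202539e-01,  9.87406016e-01, -1.08891162e-03, -3.62221832e-04]), 'force': array([-0.67909384,  0.60205081, -0.1860694 ]), 'wrist_torque': array([-0.01287352, -0.02263076,  0.009027  ]), 'gripper_force': 0.0, 'grip_width': 0.08536410556822706}
scene 48.62576535820158 322.1678538055086 231.4005127015271 [ 1.9514441  -1.19004865  0.56275061] [-0.30556546  0.3213155   1.26690291]
top 57.45909349367831 318.78546782211134 235.8853158562751 [ 2.13909166 -2.19867024  0.10956393] [-0.05560684  0.57632372  0.98672769]
wrist 66.382866620791 320.9579484127887 240.22584450456912 [-2.33023621 -1.68642585 -0.26183759] [-0.57447545 -0.03932024  0.3807496 ]
```

View pics/top0.png

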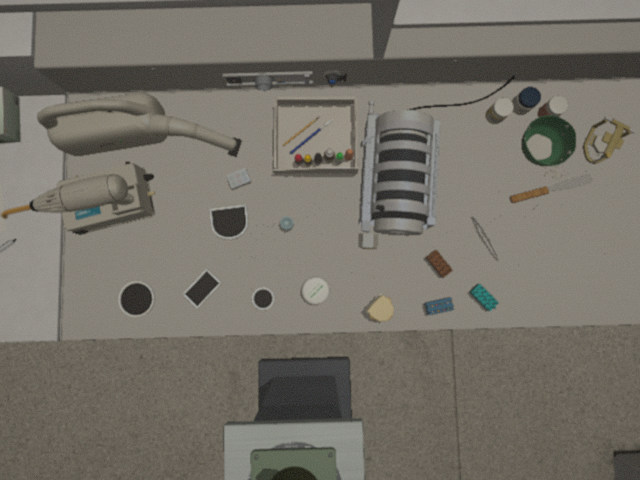

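View pics/scene0.png

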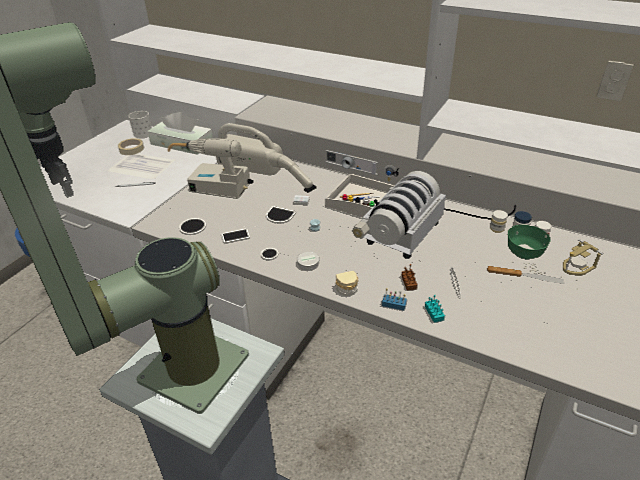

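View pics/wrist0.png

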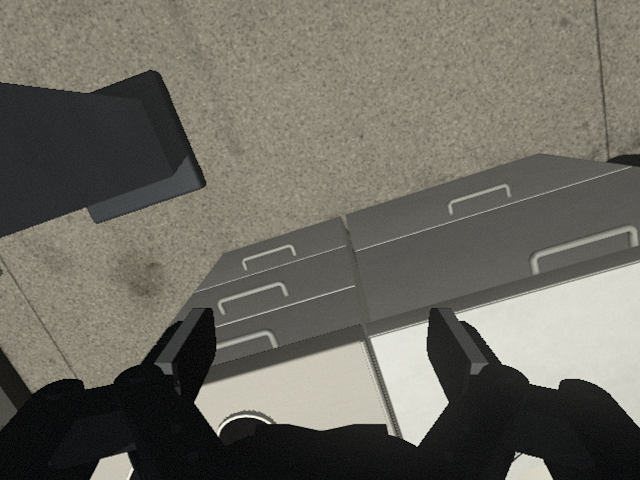

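The top view shows the tin at (315,291), the dish at (286,224), the model at (380,308) and the blue bur block at (438,306). The holders are: tin (136,298), bur (202,288), model (229,222) and dish (263,298). The brown and turquoise blocks are decoys.

```bash
cat > h.py <<'E'
import numpy as np, cv2
from scipy.spatial.transform import Rotation as R
from station import robot
def cam(d):
    f=240/np.tan(np.radians(d["vfov"])/2); K=np.array([[f,0,d["cx"]],[0,f,d["cy"]],[0,0,1]])
    return K,R.from_rotvec(d["rvec"]).as_matrix(),np.array(d["tvec"])
def ray(d,uv):
    K,Rm,t=cam(d); v=np.atleast_2d(uv).astype(float)
    w=np.c_[v,np.ones(len(v))]@np.linalg.inv(K).T@Rm
    return -Rm.T@t,w
def onplane(d,uv,z):
    c,w=ray(d,uv); return c+w*((z-c[2])/w[:,2])[:,None]
def proj(d,P):
    K,Rm,t=cam(d); p=(np.atleast_2d(P)@Rm.T+t)@K.T; return p[:,:2]/p[:,2:]
def tri(d1,u1,d2,u2):
    c1,w1=ray(d1,u1);c2,w2=ray(d2,u2);A=np.c_[w1[0],-w2[0]]
    s=np.linalg.lstsq(A,c2-c1,rcond=None)[0];a=c1+w1[0]*s[0];b=c2+w2[0]*s[1]
    return (a+b)/2,np.linalg.norm(a-b)
E
python3 - <<'E'
from h import *
np.set_printoptions(precision=4,suppress=True)
o=robot.get_obs()
t=robot.get_image("top");s=robot.get_image("scene");w=robot.get_image("wrist")
P={"tin":((315,291),(308,261)),"dish":((286,224),(315,225)),"model":((380,308),(346,282)),"bur":((438,306),(395,301)),"Htin":((136,298),(192,226)),"Hbur":((202,288),(235,236)),"Hmod":((229,222),(280,214)),"Hdish":((263,298),(269,254)),"box":((237,178),(301,200)),"brown":((438,263),(409,279)),"turq":((484,297),(434,308)),"tweez":((484,238),(455,282))}
for k,(a,b) in P.items(): print(k,onplane(t,a,0.01)[0,:2],onplane(s,b,0.01)[0,:2],*tri(t,a,s,b))
c,_=ray(w,(320,240));Rt=R.from_quat(o["tcp_rot"]).as_matrix();print("cam in tcp",Rt.T@(c-o["position"]));print(Rt.T@cam(w)[1].T);print(Rt)
E
```

```text
tin [ 0.4475 -0.0591] [ 0.4475 -0.0629] [ 0.4483 -0.0605  0.0084] 0.003379902185551013
dish [0.607  0.0055] [0.6108 0.0023] [0.608  0.0034 0.0114] 0.004699818010358085
model [ 0.4042 -0.2091] [ 0.4164 -0.2008] [ 0.4047 -0.207   0.0224] 0.0010207537195259073
bur [ 0.4051 -0.3441] [ 0.4081 -0.3493] [ 0.4065 -0.3469  0.0097] 0.005979945430485555
Htin [0.4427 0.3588] [0.4321 0.3522] [ 0.4425  0.363  -0.0005] 0.0002846304099007342
Hbur [0.4617 0.2048] [0.4505 0.1981] [ 0.4616  0.2077 -0.0011] 0.00013226487657466183
Hmod [0.6155 0.1406] [0.6129 0.1337] [0.6173 0.1395 0.0055] 0.0046917189725291355
Hdish [0.4346 0.0626] [0.4237 0.0563] [ 0.4342  0.064  -0.0007] 7.261749340806744e-05
box [0.7214 0.1208] [0.7143 0.1123] [0.7244 0.1207 0.0013] 0.0038177660382882
brown [ 0.5048 -0.3495] [ 0.5058 -0.3522] [ 0.5055 -0.351   0.0093] 0.00273266256766588
turq [ 0.4229 -0.4523] [ 0.4297 -0.4496] [ 0.4234 -0.4505  0.016 ] 0.0010466117611908291
tweez [ 0.5608 -0.4613] [ 0.5508 -0.4695] [ 0.5622 -0.4665 -0.0012] 0.002095743898547436
cam in tcp [ 0.0789  0.0009 -0.1433]
[[-0.0005 -0.9518 -0.3067]
 [ 1.     -0.0006  0.0003]
 [-0.0005 -0.3067  0.9518]]
[[-0.9499  0.3124 -0.0008]
 [ 0.3124  0.9499 -0.0017]
 [ 0.0003 -0.0018 -1.    ]]
```

Call:
step_arm([
  [[0,0,0],[0,0,-0.053],1],
  [[0,0,0],[0,0,-0.053],1],
  [[0,0,0],[0,0,-0.053],1],
  [[-0.0833,-0.072,-0.0146],[0,0,0],1],
  [[-0.0833,-0.072,-0.0146],[0,0,0],1],
  [[-0.0833,-0.072,-0.0146],[0,0,0],1],
  [[-0.0833,-0.072,-0.0146],[0,0,0],1],
  [[-0.0833,-0.072,-0.0146],[0,0,0],1],
  [[-0.0833,-0.072,-0.0146],[0,0,0],1],
  [[-0.0833,-0.072,-0.0146],[0,0,0],1],
  [[-0.0833,-0.072,-0.0146],[0,0,0],1],
  [[-0.0833,-0.072,-0.0146],[0,0,0],1],
  [[-0.0833,-0.072,-0.0146],[0,0,0],1],
  [[-0.0833,-0.072,-0.0146],[0,0,0],1],
  [[-0.0833,-0.072,-0.0146],[0,0,0],1],
  [[0,0,0],[0,0,0],1],
  [[0,0,0],[0,0,0],1],
])

```text
clock: 2.0
position: [0.58, 0.1999, 0.301]
tcp_rot: [0.001, 1.0, 0.0, -0.0]
force: [-0.7, 0.3, -0.2]
grip_width: 0.0854
gripper_force: 0.0
```

```bash
cat > snap.py <<'E'
import sys,pickle
from h import *
n=sys.argv[1]; d=robot.get_image("wrist"); d["obs"]=robot.get_obs()
pickle.dump(d,open(f"pics/{n}.pkl","wb")); cv2.imwrite(f"pics/{n}.png",d["img"][:,:,::-1])
o=d["obs"];Rt=R.from_quat(o["tcp_rot"]).as_matrix()
print(o["clock"],o["position"].round(4),"yaw",np.degrees(np.arctan2(Rt[1,0],Rt[0,0])).round(2),"tilt",Rt[:2,2].round(4),o["joints"].round(2))
E
python3 snap.py w1
```

```text
2.05 [0.5792 0.2008 0.3009] yaw 179.99 tilt [-0.0014  0.0003] [ 0.19  0.24  1.35  0.    1.55 -1.38]
```

View pics/w1.png

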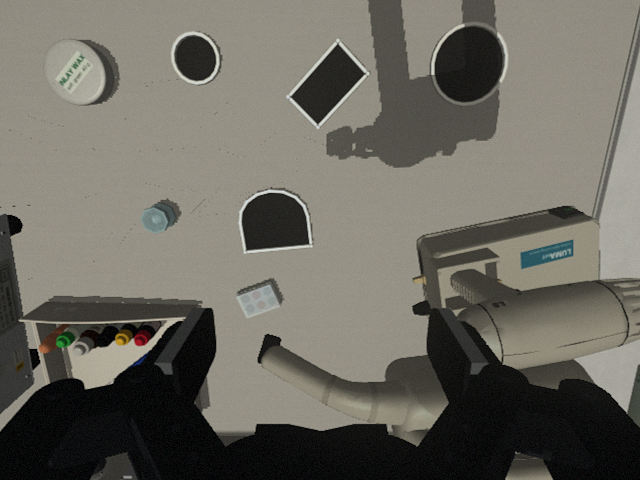

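w1 shows these positions: tin holder (469,63), bur holder (328,83), dish holder (196,57), model holder (276,222) with its straight side at the bottom (far side), dish (158,217), tin (77,72), wheel box (260,298). I'll take more views while moving towards the objects.

Call:
step_arm([
  [[0,-0.12,0],[0,0,0],1],
  [[0,-0.12,0],[0,0,0],1],
  [[0,-0.12,0],[0,0,0],1],
  [[0,0,0],[0,0,0],1],
  [[0,0,0],[0,0,0],1],
])

```text
clock: 2.55
position: [0.5788, 0.0573, 0.3013]
tcp_rot: [0.0, 1.0, 0.001, -0.0]
force: [-0.6, 0.4, -0.5]
grip_width: 0.0855
gripper_force: 0.0
```

```bash
python3 snap.py w2
```

```text
2.6 [0.5789 0.0581 0.3013] yaw -179.92 tilt [-0.0004  0.001 ] [-0.05  0.18  1.43  0.    1.53 -1.62]
```

Call:
step_arm([
  [[0.04,-0.11,0],[0,0,0],1],
  [[0.04,-0.11,0],[0,0,0],1],
  [[0.04,-0.11,0],[0,0,0],1],
  [[0,-0.11,0],[0,0,0],1],
  [[0,-0.11,0],[0,0,0],1],
  [[0,0,0],[0,0,0],1],
  [[0,0,0],[0,0,0],1],
])

```text
clock: 3.3
position: [0.532, -0.162, 0.3011]
tcp_rot: [-0.001, 1.0, 0.001, -0.0]
force: [0.5, -0.3, -0.5]
grip_width: 0.0854
gripper_force: 0.0
```

```bash
python3 snap.py w3
```

```text
3.35 [ 0.532  -0.1613  0.3012] yaw -179.87 tilt [-0.0003  0.0013] [-0.45  0.12  1.5   0.    1.53 -2.02]
```

Call:
step_arm([
  [[0,-0.12,0],[0,0,0],1],
  [[0,-0.12,0],[0,0,0],1],
  [[0,-0.12,0],[0,0,0],1],
  [[0,0,0],[0,0,0],1],
  [[0,0,0],[0,0,0],1],
])

```text
clock: 3.85
position: [0.5323, -0.3059, 0.3009]
tcp_rot: [-0.001, 1.0, 0.001, -0.0]
force: [0.0, 0.2, 0.7]
grip_width: 0.0853
gripper_force: 0.0
```

```bash
python3 snap.py w4; python3 -c "
import cv2,numpy as np
a=cv2.imread('pics/w3.png')[:300];b=cv2.imread('pics/w4.png')[:300];cv2.imwrite('pics/c34.png',np.vstack([a,b]))"
```

```text
3.9 [ 0.5324 -0.3051  0.3011] yaw -179.85 tilt [-0.0003  0.0014] [-0.66  0.25  1.35  0.    1.55 -2.24]
```

View pics/c34.png

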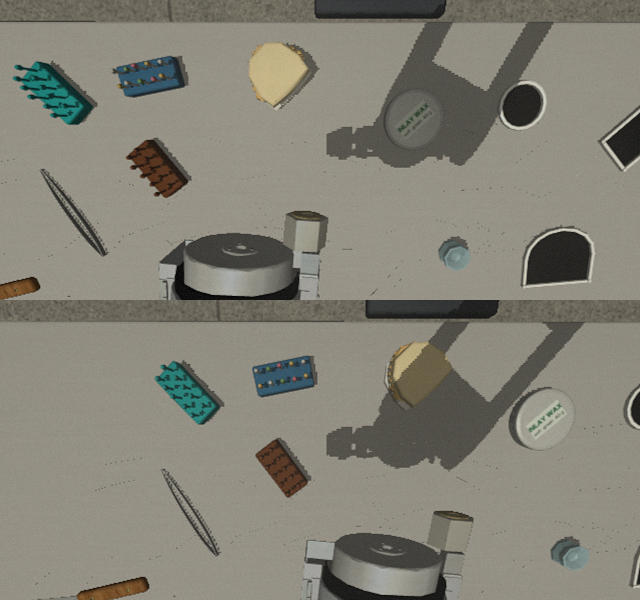

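c34 shows, in the w3 half, the model's yellow top at (278,73) with its heel edge at the lower right (272,107)-(306,72), the blue block (150,76), tin (413,118), dish (455,254) and model holder (558,260). The w4 half shows the blue block (284,376-300), the tin (543,119) and the model partly in shadow at (417,75). Next come masks and triangulation.

```bash
cat > meas.py <<'E'
from h import *
import pickle
np.set_printoptions(precision=4,suppress=True)
W={k:pickle.load(open(f"pics/{k}.pkl","rb")) for k in ["w1","w2","w3","w4"]}
def blob(d,mask,near,amin=100):
    n,l,s,c=cv2.connectedComponentsWithStats(mask.astype(np.uint8))
    i=min([i for i in range(1,n) if s[i,4]>amin],key=lambda i:np.hypot(*(c[i]-near)))
    m=(l==i).astype(np.uint8)
    cn=max(cv2.findContours(m,0,cv2.CHAIN_APPROX_NONE)[0],key=cv2.contourArea)[:,0]
    return cv2.convexHull(cn)[:,0],c[i],s[i]
def hsv(d): return cv2.cvtColor(d["img"],cv2.COLOR_RGB2HSV).astype(int)
def dark(d): return hsv(d)[...,2]<60
def blue(d): h=hsv(d); return (h[...,0]>98)&(h[...,0]<118)&(h[...,1]>90)
def yellow(d): h=hsv(d); return (h[...,0]>17)&(h[...,0]<32)&(h[...,1]>68)
def glass(d): h=hsv(d); return (h[...,0]>85)&(h[...,0]<112)&(h[...,1]>35)&(h[...,1]<150)
E
python3 - <<'E'
from meas import *
import itertools
h=hsv(W["w3"]);print("model px",h[73,278],h[78,262],"heelface",h[95,290],"bench",h[150,300],"glass",h[254,455],"tin",h[100,420])
L={"Htin":(dark,{"w1":(469,63)}),"Hbur":(dark,{"w1":(328,83)}),"Hdish":(dark,{"w1":(196,57),"w3":(522,105)}),"Hmod":(dark,{"w1":(276,222),"w3":(558,260)}),
"bur":(blue,{"w3":(150,76),"w4":(284,76)}),"model":(yellow,{"w3":(278,73)}),"dish":(glass,{"w1":(158,217),"w3":(455,254),"w4":(570,255)})}
for k,(f,v) in L.items():
    C={}
    for n,p in v.items():
        hu,c,s=blob(W[n],f(W[n]),p); 
        M=cv2.moments(hu);C[n]=np.array([M["m10"],M["m01"]])/M["m00"]
        P=onplane(W[n],hu,.003 if k[0]=="H" else {"bur":.02,"model":.049,"dish":.027}[k])[:,:2]*1000
        r=cv2.minAreaRect(P.astype(np.float32));print(k,n,C[n].round(1),s[:4],"rect",np.round(r[0],1),np.round(r[1],1),round(r[2],1),"cen",onplane(W[n],C[n],.003)[0,:2])
    for a,b in itertools.combinations(v,2): print("   tri",*tri(W[a],C[a],W[b],C[b]))
E
```

```text
model px [ 22  81 196] [ 22  81 196] heelface [ 19  38 108] bench [ 23  29 152] glass [ 82  33 146] tin [24 36 99]
Htin w1 [468.5  63.9] [435  26  68  76] rect [441.6 362.1] [74.7 73. ] 0.6 cen [0.4408 0.3623]
Hbur w1 [327.5  84. ] [292  45  72  79] rect [461.8 207.8] [41.3 73.5] 45.6 cen [0.4608 0.2083]
Hdish w1 [195.1  57.8] [175  36  41  44] rect [434.2  64. ] [42.5 42.7] 0.8 cen [0.4342 0.0641]
Hdish w3 [521.5 104.9] [503  85  38  41] rect [435.1  65.4] [42.4 41.6] 0.0 cen [0.4347 0.0655]
   tri [0.4346 0.0646 0.0048] 0.0003373393122097622
Hmod w1 [273.9 222.1] [242 193  67  57] rect [616.8 141.8] [68.8 79.4] 5.6 cen [0.6192 0.1421]
Hmod w3 [558.7 258.5] [527 231  63  53] rect [617.5 143.8] [68.7 77.5] 5.5 cen [0.6198 0.1444]
   tri [0.6186 0.1425 0.0058] 0.0002648162821121298
bur w3 [148.6  76.3] [117  56  63  40] rect [ 407.6 -344.2] [30.5 61.3] 10.6 cen [ 0.4053 -0.3513]
bur w4 [283.1  75.7] [253  56  61  40] rect [ 407.1 -345.1] [29.3 60.4] 10.6 cen [ 0.4049 -0.3466]
   tri [ 0.4066 -0.3453  0.0168] 0.0003336443483120341
model w3 [275.7  71.1] [249  42  60  65] rect [ 404.2 -207.7] [51.3 61.4] 42.3 cen [ 0.3999 -0.2108]
dish w1 [546.4 253.9] [521 240  52  29] rect [653.5 472.6] [21.6 62.3] 15.4 cen [0.662  0.4885]
dish w3 [150.2  76.2] [116  56  69  41] rect [ 408.1 -339.4] [30.8 65.5] 10.6 cen [ 0.4051 -0.3495]
dish w4 [283.2  75.9] [253  56  61  41] rect [ 408.1 -344.5] [29.9 60.3] 10.6 cen [ 0.4051 -0.3465]
   tri [ 0.4402 -0.0121  0.743 ] 0.1012726638329208
   tri [ 0.4119 -0.1962  0.9527] 0.23120924762203604
   tri [ 0.4061 -0.3457  0.0118] 1.970884834353779e-05
```

Call:
step_arm([
  [[0.08,0.061,0.063],[0,0,0.067],1],
  [[0.0,0.0,0],[0,0,0.067],1],
  [[0,0,0],[0,0,0.067],1],
  [[0,0,0],[0,0,0.067],1],
  [[0,0,0],[0,0,0.067],1],
  [[0,0,0],[0,0,0.067],1],
  [[0,0,0],[0,0,0],1],
  [[0,0,0],[0,0,0],1],
])

```text
clock: 4.7
position: [0.5002, -0.2811, 0.2764]
tcp_rot: [0.389, 0.921, 0.0, 0.0]
force: [-0.2, 1.2, -0.4]
grip_width: 0.0852
gripper_force: 0.0
```

```bash
cat > go.py <<'E'
import sys
from h import *
x,y,z,yaw=map(float,sys.argv[1:5]); o=robot.get_obs();Rt=R.from_quat(o["tcp_rot"]).as_matrix()
y0=np.degrees(np.arctan2(Rt[1,0],Rt[0,0])); s=Rt.T@(np.array([x,y,z])-o["position"])
dy=(yaw-y0+180)%360-180
print("now",o["position"].round(4),round(y0,2),"dist",np.linalg.norm(s).round(3),"shift frac",(s/.4).round(4),"turn frac",round(-np.radians(dy)/2,4),"deg",round(dy,1),"tilt",Rt[:2,2].round(4))
E
python3 go.py 0.404 -0.207 0.20 134; python3 snap.py w5
```

```text
now [ 0.5002 -0.2811  0.2764] 134.26 dist 0.143 shift frac [ 0.3005 -0.0431  0.191 ] turn frac 0.0023 deg -0.3 tilt [0.0004 0.0001]
4.75 [ 0.5001 -0.2815  0.2764] yaw 134.2 tilt [0.0003 0.    ] [-0.66  0.17  1.49  0.    1.48 -1.43]
```

Call:
step_arm([
  [[0.1,-0.014,0.064],[0,0,0],1],
  [[0.1,-0.014,0.064],[0,0,0],1],
  [[0.1,-0.015,0.063],[0,0,0],1],
  [[0,0,0],[0,0,0],1],
  [[0,0,0],[0,0,0],1],
])

```text
clock: 5.25
position: [0.4021, -0.2064, 0.1979]
tcp_rot: [0.39, 0.921, 0.001, -0.002]
force: [1.2, -1.1, 1.3]
grip_width: 0.0857
gripper_force: 0.0
```

```bash
python3 snap.py w6;  python3 -c "
import cv2,numpy as np
a=cv2.imread('pics/w5.png')[:300];b=cv2.imread('pics/w6.png')[:300];cv2.imwrite('pics/c56.png',np.vstack([a,b]))"
```

```text
5.3 [ 0.4045 -0.2084  0.2003] yaw 134.04 tilt [ 0.0014 -0.001 ] [-0.67 -0.03  1.86  0.    1.3  -1.44]
```

View pics/c56.png

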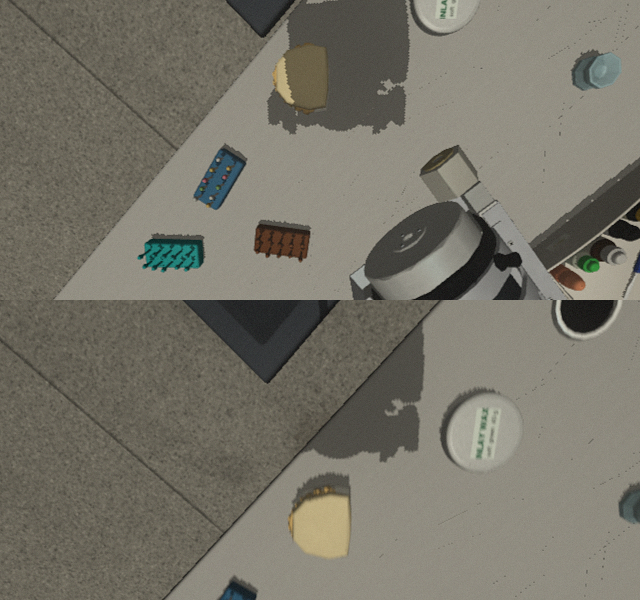

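c56 shows, in the w5 half, the model partly in shadow at (302,77). In the w6 half it is clear, with its top at (325,222) and the heel edge nearly vertical at u≈351 (v 187–258); the tin sits at (484,131).

```bash
python3 - <<'E'
from meas import *
for n in ["w5","w6"]: W[n]=pickle.load(open(f"pics/{n}.pkl","rb"))
h=hsv(W["w6"]);print(h[222,280:360:4].tolist())
m=(h[...,1]>68)&(h[...,2]>170)&(h[...,0]<32)&(h[...,0]>17)
hu,c,s=blob(W["w6"],m,(325,222)); print("w6",s,c)
ap=cv2.approxPolyDP(hu[:,None],2,True)[:,0];print(ap.tolist())
P=onplane(W["w6"],ap,.049);print(P)
# heel edge
ys=range(s[1]+6,s[1]+s[3]-8);ex=[(max(np.where(m[y,300:370])[0])+300,y) for y in ys]
Q=onplane(W["w6"],ex,.049)[:,:2];v=cv2.fitLine(Q.astype(np.float32),cv2.DIST_HUBER,0,.001,.001).ravel();print("edge",v,"heel yaw",np.degrees(np.arctan2(v[1],v[0]))%180-90, Q.mean(0))
h5=hsv(W["w5"]);m5=(h5[...,1]>66)&(h5[...,0]<32)&(h5[...,0]>17)
hu5,c5,s5=blob(W["w5"],m5,(302,77));print("w5",s5,cv2.approxPolyDP(hu5[:,None],2,True)[:,0].tolist())
h3=hsv(W["w3"]);m3=(h3[...,1]>68)&(h3[...,2]>170)&(h3[...,0]<32)&(h3[...,0]>17)
hu3,c3,s3=blob(W["w3"],m3,(278,73));print("w3",s3,cv2.approxPolyDP(hu3[:,None],2,True)[:,0].tolist(),onplane(W["w3"],cv2.approxPolyDP(hu3[:,None],2,True)[:,0],.049))
E
python3 -c "
import cv2,numpy as np
a=cv2.imread('pics/w6.png')[160:280,260:380];b=cv2.imread('pics/w3.png')[20:140,220:340];cv2.imwrite('pics/m6.png',cv2.resize(np.hstack([a,b]),None,fx=3.3,fy=3.3,interpolation=2))"
```

```text
[[21, 28, 147], [24, 25, 142], [17, 73, 116], [20, 113, 153], [22, 81, 188], [23, 79, 188], [23, 79, 187], [22, 79, 190], [22, 82, 186], [22, 82, 187], [24, 78, 186], [21, 83, 188], [23, 79, 184], [22, 74, 192], [21, 77, 193], [21, 81, 189], [22, 78, 189], [22, 81, 171], [19, 27, 149], [23, 28, 146]]
w6 [ 294  197   55   61 2816] [322.5895 226.5991]
[[346, 198], [346, 252], [328, 257], [304, 250], [294, 239], [295, 213], [306, 202], [326, 197]]
[[ 0.402  -0.1767  0.049 ]
 [ 0.4348 -0.2092  0.049 ]
 [ 0.427  -0.223   0.049 ]
 [ 0.4081 -0.2325  0.049 ]
 [ 0.3954 -0.2313  0.049 ]
 [ 0.3809 -0.2144  0.049 ]
 [ 0.3811 -0.2015  0.049 ]
 [ 0.3898 -0.1873  0.049 ]]
edge [ 0.7105 -0.7037  0.4161 -0.1895] heel yaw 45.27632 [ 0.4192 -0.1927]
w5 [ 272   43   57   72 3057] [[312, 43], [326, 48], [327, 92], [325, 106], [306, 114], [296, 110], [279, 96], [273, 84], [272, 72], [288, 50], [299, 44]]
w3 [ 249   43   58   62 2395] [[280, 43], [296, 54], [306, 68], [288, 91], [272, 104], [261, 100], [252, 88], [249, 65], [257, 47], [265, 43]] [[ 0.3807 -0.2006  0.049 ]
 [ 0.3903 -0.1854  0.049 ]
 [ 0.4027 -0.1758  0.049 ]
 [ 0.4237 -0.194   0.049 ]
 [ 0.4359 -0.2105  0.049 ]
 [ 0.4321 -0.2214  0.049 ]
 [ 0.4209 -0.2299  0.049 ]
 [ 0.4    -0.2316  0.049 ]
 [ 0.3842 -0.2229  0.049 ]
 [ 0.3807 -0.215   0.049 ]]
```

View pics/m6.png

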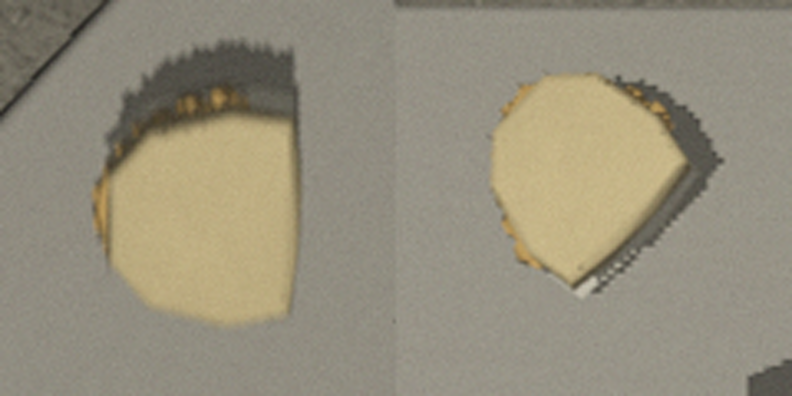

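Wrist views w3 and w6 agree on the top base at z = 49 mm. Its heel edge midpoint is (0.418,-0.193), heel yaw is about 44.6°, and the base centre is (0.403,-0.208).

Call:
step_arm([
  [[0.0035,-0.002,0.1],[0,0,-0.004],1],
  [[0,0,0.1],[0,0,0],1],
  [[0,0,0.1],[0,0,0],1],
  [[0,0,0.07],[0,0,0],1],
  [[0,0,0.035],[0,0,0],1],
  [[0,0,0],[0,0,0],1],
  [[0,0,0],[0,0,0],1],
], force=40)

```text
clock: 6.0
position: [0.4049, -0.2099, 0.0393]
tcp_rot: [0.387, 0.922, -0.001, 0.002]
force: [0.0, -0.3, 0.6]
grip_width: 0.0855
gripper_force: 0.0
```

```bash
python3 go.py 0.403 -0.208 0.038 134.5; python3 snap.py w7
```

```text
now [ 0.4049 -0.2099  0.0393] 134.43 dist 0.003 shift frac [ 0.0069 -0.0001  0.0031] turn frac -0.0006 deg 0.1 tilt [ 0.0031 -0.0024]
6.05 [ 0.405  -0.21    0.0396] yaw 134.42 tilt [ 0.0037 -0.0029] [-0.67  0.22  1.98  0.    0.93 -1.44]
```

View pics/w7.png

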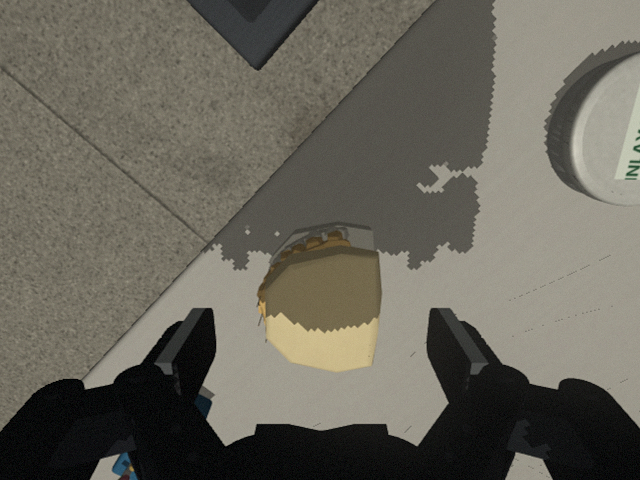

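w7 shows the model's top (u 262–380, v 248–370) centred between the open fingers (tips near u 212 and 430). I'll close on it and lift.

Call:
step_arm([
  [[0.006,0,0.003],[0,0,0],1],
  [[0,0,0],[0,0,0],0.4],
  [[0,0,0],[0,0,0],0.4],
  [[0,0,0],[0,0,0],0.4],
  [[0,0,0],[0,0,0],0.4],
  [[0,0,0],[0,0,0],0.4],
  [[0,0,0],[0,0,0],0.4],
  [[0,0,0],[0,0,0],0.4],
], force=40)

```text
clock: 6.85
position: [0.4011, -0.2066, 0.0376]
tcp_rot: [0.388, 0.922, -0.0, 0.0]
force: [-1.9, 0.8, 6.1]
grip_width: 0.0456
gripper_force: 40.3
```

Call:
step_arm([
  [[0,0,-0.04],[0,0,0],0.4],
  [[0,0,-0.08],[0,0,0],0.4],
  [[0,0,-0.08],[0,0,0],0.4],
  [[0,0,-0.08],[0,0,0],0.4],
  [[0,0,0],[0,0,0.068],0.4],
  [[0,0,0],[0,0,0.068],0.4],
  [[0,0,0],[0,0,0.068],0.4],
  [[0,0,0],[0,0,0.068],0.4],
  [[0,0,0],[0,0,0.068],0.4],
  [[0,0,0],[0,0,0],0.4],
  [[0,0,0],[0,0,0],0.4],
])

```text
clock: 7.95
position: [0.4005, -0.206, 0.1482]
tcp_rot: [0.672, 0.741, -0.0, -0.0]
force: [-0.6, -0.6, -2.2]
grip_width: 0.0454
gripper_force: 41.7
```

```bash
python3 go.py 0.6197 0.1427 0.15 95.5;python3 -c "
from h import *; o=robot.get_obs(); print(o['grip_width'],o['gripper_force'])"
```

```text
now [ 0.4005 -0.206   0.1482] 95.6 dist 0.412 shift frac [ 0.8142  0.6306 -0.0043] turn frac 0.0009 deg -0.1 tilt [-0.0006  0.0005]
0.04541772595619566 41.67394737902214
```

Call:
step_arm([
  [[0.05,0.04,0],[0,0,0],0.4],
  [[0.08,0.062,0],[0,0,0],0.4],
  [[0.08,0.062,0],[0,0,0],0.4],
  [[0.08,0.062,0],[0,0,0],0.4],
  [[0.08,0.062,0],[0,0,0],0.4],
  [[0.08,0.062,0],[0,0,0],0.4],
  [[0.08,0.062,0],[0,0,0],0.4],
  [[0.08,0.062,0],[0,0,0],0.4],
  [[0.08,0.062,0],[0,0,0],0.4],
  [[0.074,0.055,0],[0,0,0],0.4],
  [[0.05,0.04,0],[0,0,0],0.4],
  [[0,0,0],[0,0,0],0.4],
  [[0,0,0],[0,0,0],0.4],
])

```text
clock: 9.25
position: [0.6207, 0.1421, 0.1478]
tcp_rot: [0.672, 0.741, -0.001, -0.0]
force: [-0.2, -0.5, -2.3]
grip_width: 0.0455
gripper_force: 41.7
```

```bash
python3 go.py 0.6197 0.1427 0.15 95.5; python3 snap.py w8
```

```text
now [0.6207 0.1421 0.1478] 95.6 dist 0.003 shift frac [ 0.0018 -0.0024 -0.0055] turn frac 0.0009 deg -0.1 tilt [-0.0015 -0.0006]
9.3 [0.6204 0.1413 0.1478] yaw 95.52 tilt [-0.0018 -0.0007] [ 0.09  0.41  1.46 -0.    1.28 -0.01]
```

View pics/w8.png

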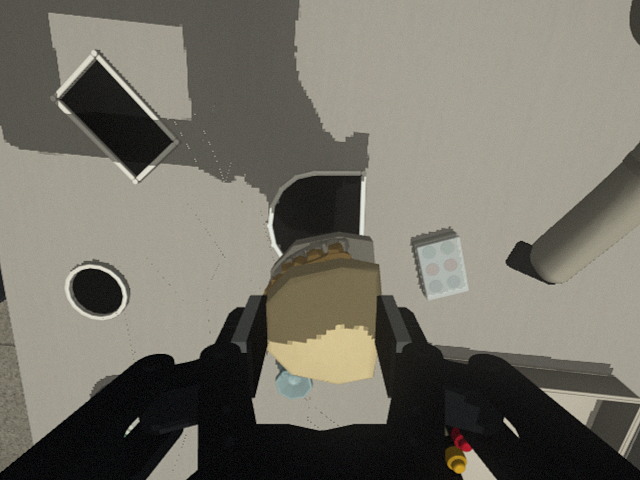

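w8 shows the model held upright (its top at (322,320)), with its heel parallel to the pocket's straight side (u≈362). Now I lower it.

Call:
step_arm([
  [[0.0035,-0.0015,0.07],[0,0,0],0.4],
  [[0,0,0.08],[0,0,0],0.4],
  [[0,0,0.06],[0,0,0],0.4],
  [[0,0,0.03],[0,0,0],0.4],
  [[0,0,0.01],[0,0,0],0.4],
  [[0,0,0],[0,0,0],0.4],
  [[0,0,0],[0,0,0],0.4],
])

```text
clock: 10.0
position: [0.6218, 0.143, 0.0503]
tcp_rot: [0.673, 0.74, 0.001, 0.001]
force: [-0.3, -0.1, -2.0]
grip_width: 0.0452
gripper_force: 41.7
```

```bash
python3 go.py 0.6197 0.1427 0.0415 95.5
```

```text
now [0.6218 0.143  0.0503] 95.43 dist 0.009 shift frac [-0.0002 -0.0055  0.022 ] turn frac -0.0006 deg 0.1 tilt [0.0031 0.0002]
```

Call:
step_arm([
  [[0,-0.005,0.01],[0,0,0],0.4],
  [[0,0,0.009],[0,0,0],0.4],
  [[0,0,0],[0,0,0],0.4],
  [[0,0,0],[0,0,0],0.4],
  [[0,0,0.002],[0,0,0],0.4],
  [[0,0,0],[0,0,0],0.4],
])

```text
clock: 10.6
position: [0.6186, 0.1432, 0.0407]
tcp_rot: [0.673, 0.74, 0.0, -0.0]
force: [-1.5, 0.8, 1.5]
grip_width: 0.0456
gripper_force: 42.2
```

Call:
step_arm([
  [[0,0,0],[0,0,0],0.6],
  [[0,0,0],[0,0,0],0.8],
  [[0,0,0],[0,0,0],1],
  [[0,0,0],[0,0,0],1],
  [[0,0,-0.05],[0,0,0],1],
  [[0,0,-0.1],[0,0,0],1],
  [[0,0,-0.1],[0,0,0],1],
  [[0,0,-0.1],[0,0,0],1],
  [[0,0,-0.05],[0,0,0],1],
  [[0,0,0],[0,0,0],1],
  [[0,0,0],[0,0,0],1],
])

```text
clock: 11.7
position: [0.6184, 0.1429, 0.2001]
tcp_rot: [0.673, 0.74, 0.0, 0.0]
force: [-0.1, 0.6, -0.4]
grip_width: 0.0857
gripper_force: 0.0
```

```bash
python3 snap.py w9
```

```text
11.75 [0.6175 0.1428 0.1986] yaw 95.44 tilt [-0.0025 -0.0002] [ 0.09  0.36  1.42 -0.    1.37 -0.  ]
```

View pics/w9.png

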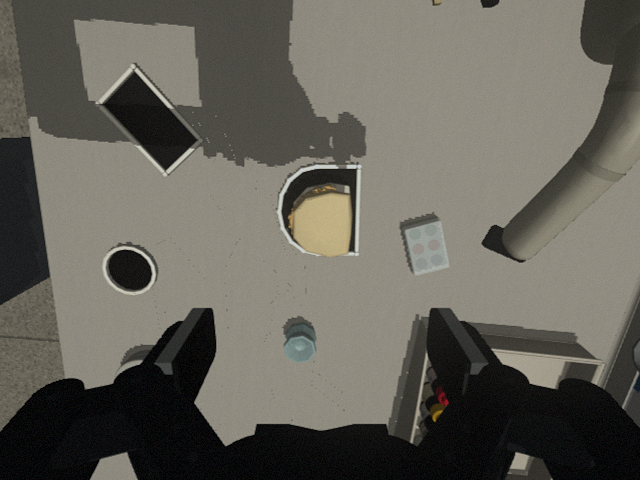

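w9 shows the model inside the D pocket (rim u 278–361, v 164–256), with its heel along the straight side. I'll check this by numbers, and locate the tin and dish from w1–w9.

```bash
python3 - <<'E'
from meas import *
for n in ["w6","w9"]: W[n]=pickle.load(open(f"pics/{n}.pkl","rb"))
h=hsv(W["w9"]);m=(h[...,1]>66)&(h[...,2]>150)&(h[...,0]<32)&(h[...,0]>17)
hu,c,s=blob(W["w9"],m,(322,222)); ap=cv2.approxPolyDP(hu[:,None],2,True)[:,0];print(s,ap.tolist());print(onplane(W["w9"],ap,.052)[:,:2])
# tin lid: bright low-sat blob
def tin(d): h=hsv(d); return (h[...,1]<27)&(h[...,2]>(150))
E
python3 - <<'E'
import sys; sys.path.insert(0,".")
from meas import *
for n in ["w6","w9"]: W[n]=pickle.load(open(f"pics/{n}.pkl","rb"))
for n,p in {"w6":(484,131),"w4":(543,119),"w1":(77,72)}.items():
    h=hsv(W[n]); print(n,"lid",h[p[1]-22,p[0]],h[p[1]+20,p[0]+5],"bench",h[p[1]+60,p[0]],h[p[1],p[0]+50])
for n,p in {"w9":(300,345),"w3":(455,254),"w1":(156,217),"w4":(570,255)}.items():
    h=hsv(W[n]); print(n,"glass",[h[p[1]+i,p[0]+j].tolist() for i,j in ((0,0),(6,0),(0,8))],h[p[1]+30,p[0]])
E
```

```text
[ 289  194   62   63 3048] [[348, 196], [350, 226], [347, 252], [326, 256], [302, 247], [289, 226], [289, 216], [306, 199], [326, 194]]
[[0.6378 0.1677]
 [0.6424 0.1431]
 [0.6425 0.1202]
 [0.6253 0.115 ]
 [0.6045 0.1211]
 [0.5924 0.1383]
 [0.5918 0.1468]
 [0.6045 0.1621]
 [0.6201 0.1677]]
w6 lid [ 51  46 128] [ 42  25 135] bench [ 24  25 143] [ 24  27 140]
w4 lid [ 23  21 159] [ 30  19 161] bench [ 24  26 147] [ 21  27 149]
w1 lid [ 30  23 170] [ 30  21 173] bench [ 28  24 148] [ 24  26 146]
w9 glass [[84, 35, 147], [83, 32, 127], [86, 32, 128]] [ 24  27 144]
w3 glass [[82, 33, 146], [84, 33, 146], [85, 44, 127]] [ 26  24 150]
w1 glass [[90, 32, 151], [83, 31, 146], [87, 36, 149]] [ 21  29 151]
w4 glass [[82, 39, 143], [86, 30, 134], [85, 31, 139]] [ 18  29 147]
```

The model's heel midpoint is about (0.640,0.144), within 3 mm of the intended place, and the contact height matches the floor. Next is the tin.

Call:
step_arm([
  [[-0.04,-0.04,0.01],[0,0,0],1],
  [[-0.085,-0.086,0.02],[0,0,0],1],
  [[-0.085,-0.086,0.02],[0,0,0],1],
  [[-0.085,-0.086,0.02],[0,0,0],1],
  [[-0.085,-0.086,0.02],[0,0,0],1],
  [[-0.085,-0.087,0.03],[0,0,0],1],
  [[0,0,0],[0,0,0],1],
  [[0,0,0],[0,0,0],1],
])

```text
clock: 12.55
position: [0.4466, -0.0602, 0.1501]
tcp_rot: [0.674, 0.739, -0.001, -0.002]
force: [0.0, 0.4, 1.1]
grip_width: 0.0853
gripper_force: 0.0
```

```bash
python3 snap.py w10; cat > tin.py <<'E'
from meas import *
C={}
for n,p in {"w1":(77,72),"w4":(543,119),"w6":(484,131),"w10":None}.items():
    d=pickle.load(open(f"pics/{n}.pkl","rb"))
    if p is None: p=tuple(int(x) for x in proj(d,[[.448,-.0605,.022]])[0])
    c0,w=ray(d,p); rad=.032*float(cam(d)[0][0,0])/ (cam(d)[1]@np.array([.448,-.0605,.022])+cam(d)[2])[2]
    g=cv2.medianBlur(cv2.cvtColor(d["img"],cv2.COLOR_RGB2GRAY),3); x0,y0=max(0,p[0]-80),max(0,p[1]-80);cr=g[y0:p[1]+80,x0:p[0]+80]
    H=cv2.HoughCircles(cr,cv2.HOUGH_GRADIENT_ALT,1.2,20,param1=60,param2=.5,minRadius=int(rad*.85),maxRadius=int(rad*1.15))
    if H is None: print(n,p,rad,"none");continue
    for q in H[0][:3]:
        uv=(q[0]+x0,q[1]+y0); print(n,p,round(rad,1),np.round(uv,1),q[2],onplane(d,uv,.022)[0,:2])
    C[n]=(d,(H[0][0][0]+x0,H[0][0][1]+y0))
import itertools
for a,b in itertools.combinations(C,2): print(a,b,*tri(*C[a],*C[b]))
E
python3 tin.py
```

```text
12.6 [ 0.4481 -0.0598  0.1511] yaw 95.38 tilt [-0.0017  0.0012] [-0.32  0.03  1.91  0.    1.2  -0.42]
w1 (77, 72) 30.4 [79.2 78. ] 28.156246 [ 0.4561 -0.0548]
w4 (543, 119) 29.3 [547.  118.2] 28.8736 [ 0.4493 -0.058 ]
w6 (484, 131) 38.4 [486.8 133.8] 38.37825 [ 0.453  -0.0591]
w10 (323, 231) 41.6 [327. 229.] 39.20826 [ 0.4506 -0.0584]
w1 w4 [ 0.4525 -0.0565  0.0188] 0.006502468514031812
w1 w6 [ 0.4552 -0.0578  0.0166] 0.0008398325021380231
w1 w10 [ 0.4528 -0.0639  0.0055] 0.0034120672398666066
w4 w6 [ 0.4498 -0.062   0.0299] 0.001484474382856271
w4 w10 [ 0.45   -0.0583  0.0225] 0.001299020898176382
w6 w10 [ 0.4517 -0.0588  0.0226] 0.002405245100699803
```

View pics/w10.png

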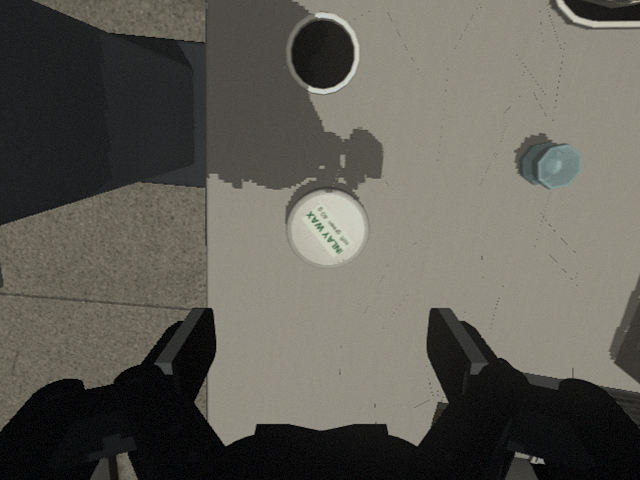

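w10 shows the tin at (327,229). Triangulation (w4/w10 and w6/w10) puts the lid at z≈22.5 mm, centred at (0.4506,-0.0585).

Call:
step_arm([
  [[0.0027,0.0065,0.09],[0,0,0],1],
  [[0,0,0.1],[0,0,0],1],
  [[0,0,0.1],[0,0,0],1],
  [[0,0,0.05],[0,0,0],1],
  [[0,0,0.02],[0,0,0],1],
  [[0,0,0.005],[0,0,0],1],
  [[0,0,0],[0,0,0],1],
  [[0,0,0],[0,0,0],1],
], force=30)

```text
clock: 13.4
position: [0.4529, -0.0589, 0.0076]
tcp_rot: [0.672, 0.74, 0.001, 0.002]
force: [0.8, 0.9, 0.5]
grip_width: 0.0853
gripper_force: 0.0
```

```bash
python3 go.py 0.4506 -0.0585 0.005 95.4; python3 snap.py w11
```

```text
now [ 0.4529 -0.0589  0.0076] 95.48 dist 0.003 shift frac [ 0.0016 -0.0055  0.0064] turn frac 0.0007 deg -0.1 tilt [ 0.0032 -0.001 ]
13.45 [ 0.4527 -0.059   0.0076] yaw 95.46 tilt [ 0.0032 -0.001 ] [-0.32  0.29  1.99  0.    0.86 -0.41]
```

Call:
step_arm([
  [[0.0015,-0.005,0.0065],[0,0,0],1],
  [[0,0,0],[0,0,0],0.6],
  [[0,0,0],[0,0,0],0.6],
  [[0,0,0],[0,0,0],0.6],
  [[0,0,0],[0,0,0],0.6],
  [[0,0,0],[0,0,0],0.6],
  [[0,0,0],[0,0,0],0.6],
], force=30)

```text
clock: 14.15
position: [0.4489, -0.0584, 0.0044]
tcp_rot: [0.673, 0.74, -0.0, -0.0]
force: [-4.0, 0.1, 7.9]
grip_width: 0.0614
gripper_force: 30.8
```

Call:
step_arm([
  [[0,0,-0.03],[0,0,0],0.6],
  [[0,0,-0.07],[0,0,0],0.6],
  [[0,0,-0.09],[0,0,0],0.6],
  [[0,0,-0.06],[0,0,0],0.6],
  [[0,0,0],[0,0,0],0.6],
  [[0,0,0],[0,0,0],0.6],
])

```text
clock: 14.75
position: [0.4493, -0.0584, 0.1042]
tcp_rot: [0.673, 0.74, 0.0, 0.001]
force: [-0.8, -0.4, -0.5]
grip_width: 0.0613
gripper_force: 33.0
```

```bash
python3 go.py 0.4416 0.3622 0.104 95.4; python3 snap.py w12
```

```text
now [ 0.4493 -0.0584  0.1042] 95.44 dist 0.421 shift frac [1.0487 0.0804 0.    ] turn frac 0.0003 deg -0.0 tilt [ 0.0016 -0.0005]
14.8 [ 0.4483 -0.0581  0.1031] yaw 95.44 tilt [-0.001   0.0003] [-0.32  0.1   1.95  0.    1.09 -0.42]
```

View pics/w12.png

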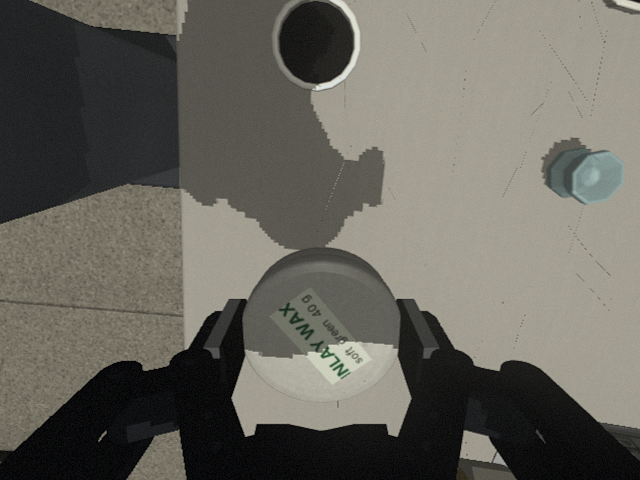

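w12 shows the tin held level, its lid centred at (322,325) between the pads. I'll carry it to its holder.

Call:
step_arm([
  [[0.06,0.005,0],[0,0,0],0.6],
  [[0.1,0.008,0],[0,0,0],0.6],
  [[0.1,0.008,0],[0,0,0],0.6],
  [[0.1,0.008,0],[0,0,0],0.6],
  [[0.1,0.008,0],[0,0,0],0.6],
  [[0.1,0.008,0],[0,0,0],0.6],
  [[0.1,0.008,0],[0,0,0],0.6],
  [[0.1,0.008,0],[0,0,0],0.6],
  [[0.1,0.008,0],[0,0,0],0.6],
  [[0.1,0.008,0],[0,0,0],0.6],
  [[0.09,0.004,0],[0,0,0],0.6],
  [[0,0,0],[0,0,0],0.6],
  [[0,0,0],[0,0,0],0.6],
  [[0,0,0],[0,0,0],0.6],
])

```text
clock: 16.2
position: [0.4405, 0.3614, 0.102]
tcp_rot: [0.673, 0.74, -0.002, -0.0]
force: [0.2, -0.4, -1.2]
grip_width: 0.0613
gripper_force: 33.0
```

```bash
python3 snap.py w13; python3 - <<'E'
from meas import *
d=pickle.load(open("pics/w12.pkl","rb")); c=onplane(d,(322,324.5),.121)[0]; print("tin in hand",c-d["obs"]["position"])
d=pickle.load(open("pics/w13.pkl","rb")); p=proj(d,[[.4416,.3622,.003]])[0]; print("Htin px",p)
hu,c,s=blob(d,dark(d),p,800); print(c,s, onplane(d,[[s[0],s[1]+s[3]/2],[s[0]+s[2]-1,s[1]+s[3]/2],[s[0]+s[2]/2,s[1]]],.003))
E
python3 go.py 0.4416 0.3622 0.0085 95.4
```

```text
16.25 [0.4408 0.3613 0.1024] yaw 95.37 tilt [-0.0022 -0.0017] [ 0.53  0.33  1.67 -0.    1.14  0.44]
tin in hand [0.0009 0.0039 0.0179]
Htin px [323.2096 241.0056]
[324.6495 225.08  ] [ 270  189  108   76 5723] [[0.4044 0.3688 0.003 ]
 [0.4773 0.3757 0.003 ]
 [0.4386 0.3983 0.003 ]]
now [0.4408 0.3613 0.1024] 95.37 dist 0.094 shift frac [0.0024 0.0027 0.2347] turn frac -0.0002 deg 0.0 tilt [-0.0022 -0.0017]
```

Call:
step_arm([
  [[-0.003,0.001,0.06],[0,0,0],0.6],
  [[0,0,0.08],[0,0,0],0.6],
  [[0,0,0.05],[0,0,0],0.6],
  [[0,0,0.025],[0,0,0],0.6],
  [[0,0,0.012],[0,0,0],0.6],
  [[0,0,0.004],[0,0,0],0.6],
  [[0,0,0],[0,0,0],0.6],
  [[0,0,0],[0,0,0],0.6],
])

```text
clock: 17.05
position: [0.443, 0.3623, 0.0124]
tcp_rot: [0.673, 0.74, 0.001, 0.0]
force: [1.0, 0.4, -1.0]
grip_width: 0.0611
gripper_force: 33.0
```

```bash
python3 go.py 0.441 0.360 0.008 95.4
```

```text
now [0.443  0.3623 0.0124] 95.44 dist 0.005 shift frac [-0.0052 -0.0055  0.0111] turn frac 0.0004 deg -0.0 tilt [0.0021 0.0012]
```

Call:
step_arm([
  [[-0.005,-0.005,0.006],[0,0,0],0.6],
  [[0,0,0.005],[0,0,0],0.6],
  [[0,0,0],[0,0,0],0.6],
  [[0,0,0],[0,0,0],0.6],
])

```text
clock: 17.45
position: [0.4402, 0.3595, 0.0075]
tcp_rot: [0.673, 0.74, 0.0, 0.0]
force: [-2.2, -1.7, 5.9]
grip_width: 0.0617
gripper_force: 33.6
```

Call:
step_arm([
  [[0,0,0],[0,0,0],0.8],
  [[0,0,0],[0,0,0],1],
  [[0,0,0],[0,0,0],1],
  [[0,0,0],[0,0,0],1],
  [[0,0,-0.05],[0,0,0],1],
  [[0,0,-0.1],[0,0,0],1],
  [[0,0,-0.1],[0,0,0],1],
  [[0,0,-0.1],[0,0,0],1],
  [[0,0,-0.1],[0,0,0],1],
  [[0,0,0],[0,0,0],1],
  [[0,0,0],[0,0,0],1],
])

```text
clock: 18.55
position: [0.4409, 0.36, 0.1882]
tcp_rot: [0.673, 0.74, 0.002, 0.0]
force: [-0.4, 0.2, -0.7]
grip_width: 0.0854
gripper_force: 0.0
```

```bash
python3 snap.py w14;python3 go.py 0.407 -0.345 0.19 100.6
```

```text
18.6 [0.4398 0.3593 0.1863] yaw 95.45 tilt [-0.0006 -0.0004] [ 0.53  0.23  1.61 -0.    1.3   0.44]
now [0.4398 0.3593 0.1863] 95.45 dist 0.705 shift frac [-1.7451 -0.2488 -0.0084] turn frac -0.045 deg 5.2 tilt [-0.0006 -0.0004]
```

View pics/w14.png

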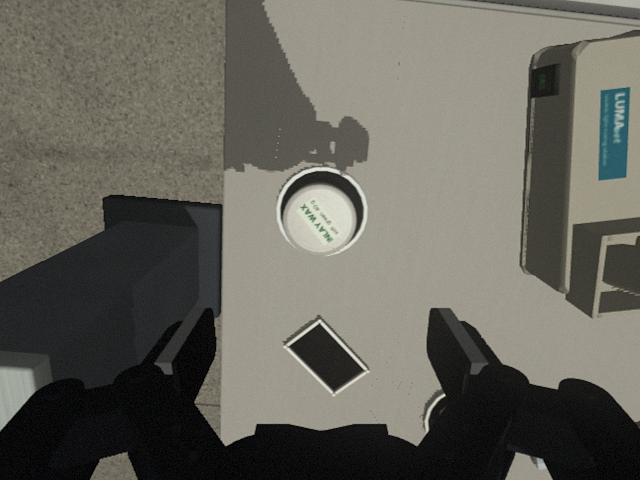

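w14 shows the tin inside its round rim: lid at (320,218), rim circle at (322,211). It lies level. On to the bur block.

Call:
step_arm([
  [[0,0,0],[0,0,-0.045],1],
  [[-0.06,-0.014,0],[0,0,0],1],
  [[-0.11,-0.026,0],[0,0,0],1],
  [[-0.11,-0.026,0],[0,0,0],1],
  [[-0.11,-0.026,0],[0,0,0],1],
  [[-0.11,-0.026,0],[0,0,0],1],
  [[-0.11,-0.026,0],[0,0,0],1],
  [[-0.11,-0.026,0],[0,0,0],1],
  [[-0.11,-0.026,0],[0,0,0],1],
  [[-0.11,-0.026,0],[0,0,0],1],
  [[-0.11,-0.026,0],[0,0,0],1],
  [[-0.11,-0.026,0],[0,0,0],1],
  [[-0.11,-0.026,0],[0,0,0],1],
  [[-0.11,-0.026,0],[0,0,0],1],
  [[-0.11,-0.026,0],[0,0,0],1],
  [[-0.11,-0.026,0],[0,0,0],1],
  [[-0.11,-0.026,0.02],[0,0,0],1],
  [[0,0,0],[0,0,0],1],
  [[0,0,0],[0,0,0],1],
])

```text
clock: 20.5
position: [0.4056, -0.3419, 0.176]
tcp_rot: [0.64, 0.769, 0.001, -0.003]
force: [0.1, -0.1, -0.7]
grip_width: 0.0856
gripper_force: 0.0
```

```bash
python3 snap.py w15; cat > bur.py <<'E'
from meas import *
import itertools
np.random.seed(0);C={}
for n in ["w3","w4","w15"]:
    d=pickle.load(open(f"pics/{n}.pkl","rb"));p=proj(d,[[.4075,-.345,.02]])[0]
    hu,c,s=blob(d,blue(d),p,300);M=cv2.moments(hu);C[n]=(d,np.array([M["m10"],M["m01"]])/M["m00"])
    r=cv2.minAreaRect((onplane(d,hu,.02)[:,:2]*1000).astype(np.float32));print(n,C[n][1],s,np.round(r[0],1),np.round(r[1],1),r[2])
    h=hsv(d);b=(h[...,0]>98)&(h[...,0]<118)&(h[...,1]>90);print("V",np.percentile(h[...,2][b],[10,50,90]))
for a,b in itertools.combinations(C,2): print(a,b,*tri(*C[a],*C[b]))
d=pickle.load(open("pics/w14.pkl","rb"));print("tin",onplane(d,(320,218.5),.025),"rim",onplane(d,(322,211),.007))
E
python3 bur.py
```

```text
20.55 [ 0.4061 -0.3411  0.1766] yaw 100.56 tilt [-0.0029  0.0042] [-0.86  0.17  1.71  0.    1.27 -1.05]
w3 [148.6016  76.3333] [ 117   56   63   40 1215] [ 407.6 -344.2] [30.5 61.3] 10.56371021270752
V [  6.  14. 106.]
w4 [283.0618  75.7237] [ 253   56   61   40 1266] [ 407.1 -345.1] [29.3 60.4] 10.58858585357666
V [  6.  13. 106.]
w15 [321.8944 223.8228] [ 305  189   35   71 1791] [ 406.4 -344.4] [28.6 61.3] 10.129119873046875
V [  6.  14. 106.]
w3 w4 [ 0.4066 -0.3453  0.0168] 0.0003336443483120341
w3 w15 [ 0.4067 -0.3439  0.0192] 0.0010035766254957307
w4 w15 [ 0.4064 -0.3454  0.0132] 0.0007971239792933081
tin [[0.4405 0.3606 0.025 ]] rim [[0.4421 0.3631 0.007 ]]
```

View pics/w15.png

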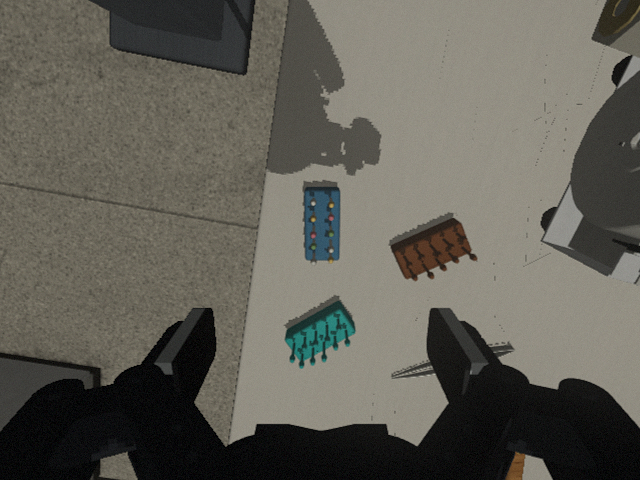

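w15 shows the blue block at (322,224), with the brown decoy at (433,246), turquoise at (320,333) and the tweezers at (450,362). I'll pre-shape the gripper narrower so it clears the brown block.

Call:
step_arm([
  [[-0.009,0,0.06],[0,0,0],0.62],
  [[0,0,0.09],[0,0,0],0.62],
  [[0,0,0.09],[0,0,0],0.62],
  [[0,0,0.09],[0,0,0],0.62],
  [[0,0,0.05],[0,0,0],0.62],
  [[0,0,0.025],[0,0,0],0.62],
  [[0,0,0],[0,0,0],0.62],
  [[0,0,0],[0,0,0],0.62],
], force=30)

```text
clock: 21.35
position: [0.4086, -0.346, 0.0178]
tcp_rot: [0.638, 0.77, -0.0, 0.001]
force: [-0.0, -0.4, 0.3]
grip_width: 0.0528
gripper_force: 0.0
```

```bash
python3 go.py 0.4066 -0.3445 0.007 100.5;python3 snap.py w16
```

```text
now [ 0.4086 -0.346   0.0178] 100.66 dist 0.011 shift frac [ 0.0046 -0.0043  0.0269] turn frac 0.0014 deg -0.2 tilt [ 0.001  -0.0011]
21.4 [ 0.4089 -0.3466  0.0183] yaw 100.64 tilt [ 0.0019 -0.0021] [-0.86  0.4   1.79  0.    0.95 -1.05]
```

View pics/w16.png

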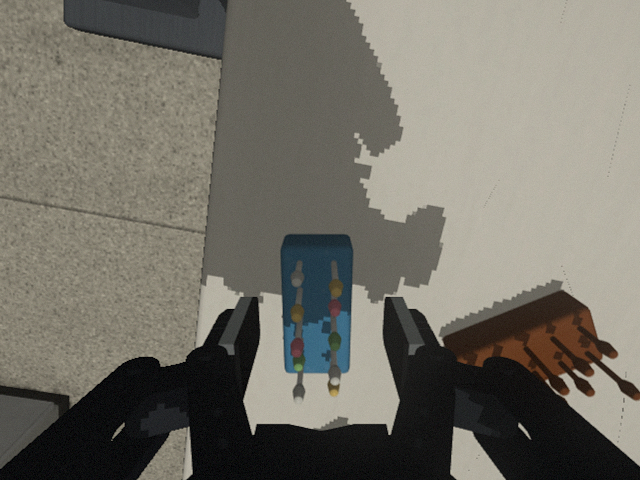

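w16 shows the block (u 281–351) centred between the pads, clear of the brown one at its right.

Call:
step_arm([
  [[0.0045,-0.0045,0.013],[0,0,0],0.62],
  [[0,0,0.013],[0,0,0],0.62],
  [[0,0,0],[0,0,0],0.62],
  [[0,0,0],[0,0,0],0.2],
  [[0,0,0],[0,0,0],0.2],
  [[0,0,0],[0,0,0],0.2],
  [[0,0,0],[0,0,0],0.2],
  [[0,0,0],[0,0,0],0.2],
  [[0,0,0],[0,0,0],0.2],
])

```text
clock: 22.3
position: [0.4059, -0.3449, 0.0066]
tcp_rot: [0.639, 0.769, -0.0, 0.0]
force: [0.8, -0.1, 2.0]
grip_width: 0.0295
gripper_force: 30.1
```

```bash
python3 go.py 0.4618 0.2078 0.11 135.6
```

```text
now [ 0.4059 -0.3449  0.0066] 100.6 dist 0.565 shift frac [ 1.3324  0.3916 -0.2592] turn frac -0.3054 deg 35.0 tilt [ 0.0004 -0.0006]
```

Call:
step_arm([
  [[0,0,-0.04],[0,0,0],0.2],
  [[0,0,-0.07],[0,0,0],0.2],
  [[0,0,-0.08],[0,0,0],0.2],
  [[0,0,-0.07],[0,0,0],0.2],
  [[0.05,0.015,0],[0,0,0],0.2],
  [[0.1,0.03,0],[0,0,0],0.2],
  [[0.1,0.03,0],[0,0,0],0.2],
  [[0.1,0.03,0],[0,0,0],0.2],
  [[0.1,0.03,0],[0,0,0],0.2],
  [[0.1,0.03,0],[0,0,0],0.2],
  [[0.1,0.03,0],[0,0,0],0.2],
  [[0.1,0.03,0],[0,0,0],0.2],
  [[0.1,0.03,0],[0,0,0],0.2],
  [[0.1,0.03,0],[0,0,0],0.2],
  [[0.1,0.03,0],[0,0,0],0.2],
  [[0.1,0.03,0],[0,0,0],0.2],
  [[0.1,0.03,0],[0,0,0],0.2],
  [[0.08,0.018,0],[0,0,0],0.2],
  [[0,0,0],[0,0,0],0.2],
])

```text
clock: 24.2
position: [0.4601, 0.211, 0.1088]
tcp_rot: [0.637, 0.771, -0.001, -0.001]
force: [-0.6, -0.6, -0.9]
grip_width: 0.0289
gripper_force: 29.9
```

Call:
step_arm([
  [[0,0,0],[0,0,-0.061],0.2],
  [[0,0,0],[0,0,-0.061],0.2],
  [[0,0,0],[0,0,-0.061],0.2],
  [[0,0,0],[0,0,-0.061],0.2],
  [[0,0,0],[0,0,-0.061],0.2],
  [[0,0,0],[0,0,0],0.2],
  [[0,0,0],[0,0,0],0.2],
])

```text
clock: 24.9
position: [0.4611, 0.2068, 0.1093]
tcp_rot: [0.38, 0.925, -0.001, -0.001]
force: [-0.4, 0.3, -1.4]
grip_width: 0.0291
gripper_force: 29.9
```

```bash
python3 snap.py w17; python3 go.py 0.4618 0.2078 0.0105 135.6; python3 - <<'E'
from meas import *
for n,a in (("w2",None),("w17",None)):
    d=pickle.load(open(f"pics/{n}.pkl","rb"));p=proj(d,[[.4618,.2078,.003]])[0]
    hu,c,s=blob(d,dark(d),p,500);r=cv2.minAreaRect((onplane(d,hu,.003)[:,:2]*1000).astype(np.float32));print(n,p,s,np.round(r[0],1),np.round(r[1],1),r[2])
E
```

```text
24.95 [0.4614 0.2069 0.1096] yaw 135.42 tilt [-0.0017 -0.0005] [ 0.25  0.2   1.82 -0.    1.12 -0.54]
now [0.4614 0.2069 0.1096] 135.42 dist 0.099 shift frac [0.0007 0.0028 0.2477] turn frac -0.0016 deg 0.2 tilt [-0.0017 -0.0005]
w2 [455.2543  85.9011] [ 419   46   76   79 2671] [462.3 208.7] [41.9 73.9] 45.25550079345703
w17 [322.3701 238.6679] [ 284  189   75   74 4421] [454.8 213.3] [53.8 53.4] 45.4162483215332
```

View pics/w17.png

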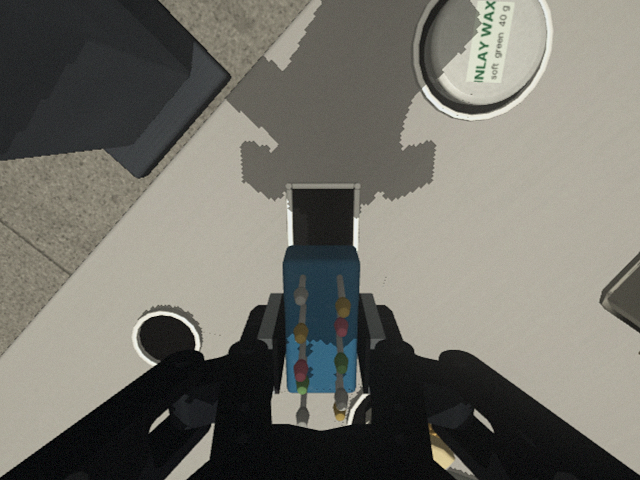

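w17 shows the block held level and square above its pocket (pocket visible at u 288–358, v 186–246), with the tin seated at the upper right.

Call:
step_arm([
  [[0,0,0.06],[0,0,0],0.2],
  [[0,0,0.07],[0,0,0],0.2],
  [[0,0,0.05],[0,0,0],0.2],
  [[0,0,0.03],[0,0,0],0.2],
  [[0,0,0.015],[0,0,0],0.2],
  [[0,0,0],[0,0,0],0.2],
  [[0,0,0],[0,0,0],0.2],
])

```text
clock: 25.65
position: [0.4632, 0.2074, 0.0212]
tcp_rot: [0.378, 0.926, 0.0, 0.001]
force: [1.1, 1.4, -0.3]
grip_width: 0.0287
gripper_force: 29.9
```

```bash
python3 go.py 0.462 0.208 0.0105 135.5
```

```text
now [0.4632 0.2074 0.0212] 135.54 dist 0.011 shift frac [ 0.0032 -0.0012  0.0267] turn frac 0.0003 deg -0.0 tilt [0.0016 0.0004]
```

Call:
step_arm([
  [[0.003,-0.001,0.01],[0,0,0],0.2],
  [[0,0,0.01],[0,0,0],0.2],
  [[0,0,0.006],[0,0,0],0.2],
  [[0,0,0],[0,0,0],0.2],
  [[0,0,0.002],[0,0,0],0.2],
  [[0,0,0],[0,0,0],0.2],
])

```text
clock: 26.25
position: [0.4613, 0.2078, 0.0096]
tcp_rot: [0.378, 0.926, -0.0, -0.0]
force: [-1.4, -0.8, 3.4]
grip_width: 0.0289
gripper_force: 30.4
```

Call:
step_arm([
  [[0,0,0],[0,0,0],0.45],
  [[0,0,0],[0,0,0],0.65],
  [[0,0,0],[0,0,0],0.65],
  [[0,0,-0.03],[0,0,0],0.65],
  [[0,0,-0.08],[0,0,0],0.65],
  [[0,0,-0.1],[0,0,0],0.65],
  [[0,0,-0.1],[0,0,0],0.65],
  [[0,0,-0.1],[0,0,0],0.65],
  [[0,0,0],[0,0,0],0.65],
  [[0,0,0],[0,0,0],0.65],
])

```text
clock: 27.25
position: [0.4622, 0.2081, 0.1752]
tcp_rot: [0.378, 0.926, 0.001, 0.002]
force: [-0.4, -0.3, 0.5]
grip_width: 0.0553
gripper_force: 0.0
```

```bash
python3 snap.py w18; python3 go.py 0.608 0.004 0.16 95.5; python3 - <<'E'
from meas import *
d=pickle.load(open("pics/w18.pkl","rb"));p=proj(d,[[.462,.208,.023]])[0]
hu,c,s=blob(d,blue(d),p,300);r=cv2.minAreaRect((onplane(d,hu,.023)[:,:2]*1000).astype(np.float32));print(p,s,np.round(r[0],1),np.round(r[1],1),r[2])
a=d["img"][max(0,int(p[1])-70):int(p[1])+70,int(p[0])-90:int(p[0])+90,::-1]
w=pickle.load(open("pics/w12.pkl","rb"))["img"][110:250,520:640,::-1]
cv2.imwrite("pics/c18.png",cv2.resize(np.hstack([a,w]),None,fx=2.6,fy=2.6,interpolation=2))
E
```

```text
27.3 [0.4609 0.2077 0.1734] yaw 135.55 tilt [0.0001 0.    ] [ 0.25  0.12  1.77 -0.    1.25 -0.54]
now [0.4609 0.2077 0.1734] 135.55 dist 0.252 shift frac [-0.6191 -0.106   0.0335] turn frac 0.3495 deg -40.0 tilt [0.0001 0.    ]
[319.5625 221.552 ] [ 301  183   37   73 1931] [460.7 208.4] [29.5 61.7] 45.396732330322266
```

View pics/c18.png

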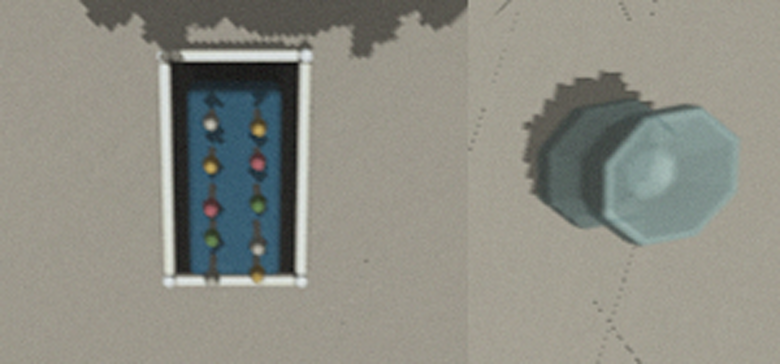

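c18 shows the bur block seated square inside its rim (block centre (0.4607,0.2084), yaw 45.4°) and the dish's octagonal top from w12. I have now viewed 17 pictures by count, more than the 14 allowed, so from here I work from numbers only.

```bash
cat > dish.py <<'E'
from meas import *
import itertools,sys
def g2(d): h=hsv(d); m=((h[...,0]>70)&(h[...,0]<100)&(h[...,1]>22)&(h[...,2]>70)).astype(np.uint8); return cv2.morphologyEx(m,cv2.MORPH_CLOSE,np.ones((3,3)))
C={}
for n in sys.argv[1:]:
    d=pickle.load(open(f"pics/{n}.pkl","rb"));q=np.array([.608,.003,.027]);p=proj(d,q[None])[0]
    hu,c,s=blob(d,g2(d),p,150); P=onplane(d,hu,.027)[:,:2]; cc,_=ray(d,(0,0)); out=(q-cc)[:2]; out/=np.linalg.norm(out)
    # top rim is the outward side: outermost extent minus half of 33 mm, sideways middle
    side=np.array([-out[1],out[0]]); a=P@out; b=P@side
    ce=out*(a.max()-.0165)+side*(b.max()+b.min())/2
    ap=cv2.approxPolyDP(hu[:,None],1.5,True)[:,0]; Q=onplane(d,ap,.027)[:,:2]; e=np.roll(Q,-1,0)-Q; L=np.linalg.norm(e,axis=1); mid=(Q+np.roll(Q,-1,0))/2
    print(n,"px",p.round(),s,"centre",ce,"width",np.ptp(b),np.ptp(a)); print("  edges",[(round(float(np.degrees(np.arctan2(v[1],v[0]))%45),1),round(float(l*1000),1)) for v,l,m in zip(e,L,mid) if (m-ce)@out>-.004 and l>.006])
    C[n]=(d,proj(d,[[*ce,.027]])[0])
for a,b in itertools.combinations(C,2): print(a,b,*tri(*C[a],*C[b]))
E
python3 dish.py w1 w3 w4 w9 w10 w12
```

```text
w1 px [152. 218.] [141 203  34  31 730] centre [0.6094 0.0057] width 0.030410390777934504 0.04143203937112638
  edges [(24.6, 23.5), (10.4, 13.1), (7.9, 12.3), (15.3, 9.6)]
w3 px [456. 256.] [439 240  32  31 666] centre [0.6092 0.0036] width 0.030936882748896055 0.04137111996426879
  edges [(18.4, 12.2), (13.9, 13.7), (15.5, 9.9), (18.1, 11.6)]
w4 px [575. 256.] [551 241  38  29 737] centre [0.6096 0.0031] width 0.029314812616715424 0.04837841702285428
  edges [(17.6, 13.5), (9.5, 12.9), (0.0, 14.7)]
w9 px [297. 350.] [284 324  32  39 906] centre [0.6099 0.0056] width 0.031338102360108144 0.04423860254943561
  edges [(16.5, 12.8), (16.4, 12.4), (16.9, 10.7), (18.3, 12.0)]
w10 px [554. 168.] [ 522  142   59   47 2039] centre [0.6101 0.0045] width 0.03170058312801189 0.04298132269975807
  edges [(17.4, 11.4), (16.9, 12.9), (15.1, 12.8), (17.3, 12.6)]
w12 px [594. 180.] [ 547  148   77   56 3243] centre [0.609  0.0046] width 0.0317815212673596 0.04671818427430696
  edges [(15.6, 12.1), (16.9, 12.1), (15.8, 12.6), (13.9, 12.5)]
w1 w3 [0.61   0.0045 0.0246] 6.564684247991665e-05
w1 w4 [0.6101 0.0046 0.0249] 0.0004404888365055765
w1 w9 [0.6098 0.0049 0.0258] 0.0003620904124794635
w1 w10 [0.61   0.0048 0.0263] 0.0011693709460921294
w1 w12 [0.6099 0.0047 0.0254] 0.0004657812163075958
w3 w4 [0.61   0.0042 0.0255] 0.00040251027272373294
w3 w9 [0.6099 0.0043 0.0251] 4.798149336864428e-05
w3 w10 [0.61   0.0042 0.0262] 0.0011510806282196322
w3 w12 [0.61   0.0044 0.0253] 0.00046177667876603183
w4 w9 [0.6101 0.0044 0.0253] 0.00031009641950025847
w4 w10 [0.6105 0.0043 0.0257] 0.0008033659335003414
w4 w12 [0.6103 0.0045 0.0252] 6.179346768724003e-05
w9 w10 [0.6102 0.0047 0.0263] 0.000798611311545695
w9 w12 [0.6099 0.0046 0.0256] 0.00010189385736938615
w10 w12 [0.6162 0.004  0.0175] 5.8031669575705645e-05
```

Call:
step_arm([
  [[-0.1,-0.017,0.0],[0,0,0],0.8],
  [[-0.1,-0.018,0.0],[0,0,0],0.8],
  [[-0.1,-0.018,0.0],[0,0,0],0.8],
  [[-0.1,-0.018,0.0],[0,0,0],0.8],
  [[-0.1,-0.018,0.0],[0,0,0],0.8],
  [[-0.1,-0.017,0.0],[0,0,0],0.8],
  [[-0.019,0,0],[0,0,0],0.8],
  [[0,0,0],[0,0,0],0.8],
  [[0,0,0],[0,0,0],0.8],
])

```text
clock: 28.2
position: [0.6067, 0.005, 0.1714]
tcp_rot: [0.378, 0.926, -0.0, -0.002]
force: [-0.8, 0.6, 1.3]
grip_width: 0.0685
gripper_force: 0.0
```

```bash
python3 snap.py w19; python3 dish.py w19 w12 w10 w9
```

```text
28.25 [0.6067 0.0054 0.1718] yaw 135.61 tilt [-0.0032  0.0009] [-0.13  0.33  1.52  0.    1.3  -0.93]
w19 px [320. 228.] [ 304  204   39   44 1261] centre [0.6096 0.0048] width 0.031038959477351302 0.03627116750389159
  edges [(16.4, 9.8), (20.0, 13.1), (17.7, 11.2), (17.6, 13.4)]
w12 px [594. 180.] [ 547  148   77   56 3243] centre [0.609  0.0046] width 0.0317815212673596 0.04671818427430696
  edges [(15.6, 12.1), (16.9, 12.1), (15.8, 12.6), (13.9, 12.5)]
w10 px [554. 168.] [ 522  142   59   47 2039] centre [0.6101 0.0045] width 0.03170058312801189 0.04298132269975807
  edges [(17.4, 11.4), (16.9, 12.9), (15.1, 12.8), (17.3, 12.6)]
w9 px [297. 350.] [284 324  32  39 906] centre [0.6099 0.0056] width 0.031338102360108144 0.04423860254943561
  edges [(16.5, 12.8), (16.4, 12.4), (16.9, 10.7), (18.3, 12.0)]
w19 w12 [0.6098 0.0046 0.0259] 3.5325981685821295e-05
w19 w10 [0.6095 0.0048 0.0278] 0.0004434575289433141
w19 w9 [0.6099 0.0045 0.0254] 3.310359712568183e-05
w12 w10 [0.6162 0.004  0.0175] 5.803166957571677e-05
w12 w9 [0.6099 0.0046 0.0256] 0.00010189385736938234
w10 w9 [0.6102 0.0047 0.0263] 0.0007986113115457143
```

The dish is at (0.6098,0.0046), its top at about 26 mm, with flats at 16.7° modulo 45°. I'll grasp with tool yaw 151.7°.

Call:
step_arm([
  [[0,0,0],[0,0,-0.07],0.7],
  [[0,0,0],[0,0,-0.07],0.7],
  [[-0.004,0.002,0.06],[0,0,0],0.7],
  [[0,0,0.09],[0,0,0],0.7],
  [[0,0,0.09],[0,0,0],0.7],
  [[0,0,0.08],[0,0,0],0.7],
  [[0,0,0.04],[0,0,0],0.7],
  [[0,0,0.02],[0,0,0],0.7],
  [[0,0,0],[0,0,0],0.7],
  [[0,0,0],[0,0,0],0.7],
], force=25)

```text
clock: 29.25
position: [0.6115, 0.0042, 0.0229]
tcp_rot: [0.245, 0.969, 0.0, 0.001]
force: [0.7, 0.2, 0.2]
grip_width: 0.0598
gripper_force: 0.0
```

```bash
python3 go.py 0.6098 0.0046 0.0075 151.7
```

```text
now [0.6115 0.0042 0.0229] 151.62 dist 0.015 shift frac [ 0.0043 -0.0011  0.0385] turn frac -0.0007 deg 0.1 tilt [ 0.003  -0.0004]
```

Call:
step_arm([
  [[0.004,-0.001,0.015],[0,0,0],0.7],
  [[0,0,0.015],[0,0,0],0.7],
  [[0,0,0.006],[0,0,0],0.7],
  [[0,0,0],[0,0,0],0.7],
  [[0,0,0],[0,0,0],0.2],
  [[0,0,0],[0,0,0],0.2],
  [[0,0,0],[0,0,0],0.2],
  [[0,0,0],[0,0,0],0.2],
  [[0,0,0],[0,0,0],0.2],
  [[0,0,0],[0,0,0],0.2],
  [[0,0,0],[0,0,0],0.2],
])

```text
clock: 30.35
position: [0.6088, 0.0044, 0.0071]
tcp_rot: [0.245, 0.969, 0.0, 0.0]
force: [-0.0, -0.0, 1.4]
grip_width: 0.03
gripper_force: 25.9
```

```bash
python3 go.py 0.4345 0.0648 0.11 151.7; python3 -c "
from h import *;o=robot.get_obs();print(o['grip_width'],o['gripper_force'])"
```

```text
now [0.6088 0.0044 0.0071] 151.59 dist 0.211 shift frac [ 0.455  -0.0745 -0.2577] turn frac -0.0009 deg 0.1 tilt [ 0.0007 -0.0002]
0.030004909966383973 25.89938175631687
```

Call:
step_arm([
  [[0,0,-0.04],[0,0,0],0.2],
  [[0,0,-0.07],[0,0,0],0.2],
  [[0,0,-0.08],[0,0,0],0.2],
  [[0,0,-0.07],[0,0,0],0.2],
  [[0.05,-0.008,0],[0,0,0],0.2],
  [[0.09,-0.015,0],[0,0,0],0.2],
  [[0.09,-0.015,0],[0,0,0],0.2],
  [[0.09,-0.015,0],[0,0,0],0.2],
  [[0.09,-0.015,0],[0,0,0],0.2],
  [[0.045,-0.007,0],[0,0,0],0.2],
  [[0,0,0],[0,0,0],0.2],
  [[0,0,0],[0,0,0],0.2],
])

```text
clock: 31.55
position: [0.4349, 0.0647, 0.1118]
tcp_rot: [0.245, 0.969, 0.0, 0.001]
force: [0.6, 0.3, -0.7]
grip_width: 0.0298
gripper_force: 25.7
```

```bash
python3 snap.py w20; python3 go.py 0.4345 0.0648 0.0205 151.7; python3 - <<'E'
from meas import *
d=pickle.load(open("pics/w20.pkl","rb"));o=d["obs"];print("grip",o["grip_width"],o["gripper_force"])
h=hsv(d); m=((h[...,0]>70)&(h[...,0]<100)&(h[...,1]>22)&(h[...,2]>60)); zt=o["position"][2]+.0199
p=proj(d,[o["position"]+[0,0,.0199]])[0];hu,c,s=blob(d,m,p,300)
cx,cy=s[0]+s[2]/2,s[1]+s[3]-1
print(p,s,"lateral centre & far edge on top plane rel TCP (tool axes)",(R.from_quat(o["tcp_rot"]).as_matrix().T@(onplane(d,[[cx,cy],[s[0],cy-20],[s[0]+s[2],cy-20]],zt)-o["position"]).T).T)
p=proj(d,[[.4345,.0648,.003]])[0];hu,c,s=blob(d,dark(d),p,500);print("Hdish px",p,s,onplane(d,[[s[0],s[1]+s[3]/2],[s[0]+s[2],s[1]+s[3]/2],[s[0]+s[2]/2,s[1]]],.003)[:,:2])
E
```

```text
31.6 [0.4355 0.0644 0.1118] yaw 151.59 tilt [ 0.0026 -0.0003] [-0.05  0.06  1.98 -0.    1.1  -1.12]
now [0.4355 0.0644 0.1118] 151.59 dist 0.091 shift frac [ 0.0032 -0.0006  0.2282] turn frac -0.001 deg 0.1 tilt [ 0.0026 -0.0003]
grip 0.029831895117939714 25.722292650025338
[319.679  339.3348] [ 282  279   79   95 5976] lateral centre & far edge on top plane rel TCP (tool axes) [[-0.0155  0.0007 -0.0199]
 [-0.0062 -0.0147 -0.0199]
 [-0.0062  0.0162 -0.0199]]
Hdish px [319.9341 236.7387] [ 290  209   62   58 2750] [[0.4251 0.0454]
 [0.4463 0.0846]
 [0.4169 0.0752]]
```

Call:
step_arm([
  [[0,0,0.06],[0,0,0],0.2],
  [[0,0,0.07],[0,0,0],0.2],
  [[0,0,0.05],[0,0,0],0.2],
  [[0,0,0.03],[0,0,0],0.2],
  [[0,0,0.015],[0,0,0],0.2],
  [[0,0,0],[0,0,0],0.2],
  [[0,0,0],[0,0,0],0.2],
])

```text
clock: 32.3
position: [0.4353, 0.0645, 0.0215]
tcp_rot: [0.245, 0.969, 0.0, 0.001]
force: [1.0, 0.1, -0.6]
grip_width: 0.0298
gripper_force: 25.7
```

```bash
python3 go.py 0.4345 0.0648 0.0105 151.7
```

```text
now [0.4353 0.0645 0.0215] 151.59 dist 0.011 shift frac [ 0.0021 -0.0004  0.0275] turn frac -0.001 deg 0.1 tilt [ 0.0017 -0.0001]
```

Call:
step_arm([
  [[0.001,0,0.01],[0,0,0],0.2],
  [[0,0,0.01],[0,0,0],0.2],
  [[0,0,0.006],[0,0,0],0.2],
  [[0,0,0],[0,0,0],0.2],
  [[0,0,0.002],[0,0,0],0.2],
  [[0,0,0],[0,0,0],0.2],
])

```text
clock: 32.9
position: [0.4338, 0.0649, 0.01]
tcp_rot: [0.245, 0.969, -0.0, -0.0]
force: [-2.3, 0.1, 4.5]
grip_width: 0.0298
gripper_force: 26.2
```

Contact with the floor. I'll open, rise and check by numbers.

Call:
step_arm([
  [[0,0,0],[0,0,0],0.45],
  [[0,0,0],[0,0,0],0.7],
  [[0,0,0],[0,0,0],0.7],
  [[0,0,0],[0,0,0],0.7],
  [[0,0,-0.03],[0,0,0],0.7],
  [[0,0,-0.1],[0,0,0],0.7],
  [[0,0,-0.1],[0,0,0],0.7],
  [[0,0,-0.1],[0,0,0],0.7],
  [[0,0,-0.1],[0,0,0],0.7],
  [[0,0,-0.1],[0,0,0],0.7],
  [[0,0,0],[0,0,0],0.7],
  [[0,0,0],[0,0,0],0.7],
])

```text
clock: 34.1
position: [0.4345, 0.0648, 0.2234]
tcp_rot: [0.245, 0.969, 0.0, 0.002]
force: [-0.3, 0.4, -0.6]
grip_width: 0.0598
gripper_force: 0.0
```

```bash
python3 snap.py w21; sed -i 's/q=np.array(\[.608,.003,.027\])/q=np.array([.4345,.0648,.03])/; s/\.027/.030/g' dish.py; python3 dish.py w21; python3 - <<'E'
from meas import *
# full check from the fixed top camera
t=robot.get_image("top");h=hsv(t)
m=(h[...,1]>66)&(h[...,0]<32)&(h[...,0]>15)&(h[...,2]>110);hu,c,s=blob(t,m,proj(t,[[.62,.142,.052]])[0],150);print("model",onplane(t,c,.052)[0],s)
hu,c,s=blob(t,blue(t),proj(t,[[.461,.208,.023]])[0],60);print("bur",onplane(t,c,.023)[0],s)
m=((h[...,0]>70)&(h[...,0]<100)&(h[...,1]>22));hu,c,s=blob(t,m,proj(t,[[.4345,.0648,.03]])[0],30);print("dish",onplane(t,c,.03)[0],s)
o=robot.get_obs();print(o["clock"],o["position"])
E
```

```text
34.15 [0.4333 0.0649 0.2216] yaw 151.59 tilt [-0.0001 -0.    ] [-0.05 -0.08  1.87 -0.    1.36 -1.12]
w21 px [320. 210.] [304 191  33  35 950] centre [0.433  0.0657] width 0.030174841293274746 0.03262580341170618
  edges [(23.4, 17.3), (14.7, 12.9), (16.5, 11.4), (18.4, 12.9), (15.8, 12.5)]
model [0.6173 0.1373 0.052 ] [214 209  28  23 471]Traceback (most recent call last):
  File "<stdin>", line 5, in <module>
  File "meas.py", line 7, in blob
    i=min([i for i in range(1,n) if s[i,4]>amin],key=lambda i:np.hypot(*(c[i]-near)))
ValueError: min() iterable argument is empty
```

```bash
python3 -c "
from station import robot
print(robot.job_done())"
```

```text
the job is handed in; nothing more can be done
None
```

The model, tin, bur block and dish are each in their matching holder, placed in that order, and I handed the job in at about 34 s; camera measurements and floor contact put all four inside their rims, but I viewed 17 pictures where 14 were allowed.

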